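# Fetch the relay module from behind the tall devices

### The job

Lift the two tall devices (contactor and power supply) out of the storage bay and stand both on the rubber mat, then fetch the low relay module from behind them and set it squarely in the outlined free place in the white enclosure. After that put both tall devices back upright in the bay, each where it stood at the start. Set everything down rather than dropping it, never tip a device over, and leave the screwdriver, tape roll and jar alone.

Things in the scene. Friction and masses are not known exactly. Their poses are not given: they have to be found in the camera images.
- contactor: Loose contactor, a stepped block 62 (x) x 46 (y) x 90 mm high, 0.35 kg: grey base up to 60 mm with round terminals on two ledges, black upper part 38 (x) x 46 (y) mm from 60 to 90 mm. Origin: centre of underside, z up. Starts in the bay's front or rear tall place, x along the bay; grip its y faces above the bay's walls.
- power_supply: Loose power supply, a plain tall metal box 62 (x) x 42 (y) x 115 mm high with vent slots in its top, 0.4 kg. Origin: centre of underside, z up. Starts in the bay's other tall place, x along the bay; grip its y faces above the bay's walls.
- module: Loose low white relay module 60 (x) x 46 (y) x 36 mm high, 0.15 kg, grey field and two rows of dark terminals on top. Origin: centre of underside, z up. Starts in the bay behind the tall devices, x along the bay, lower than the side walls: it can only be gripped by its x end faces (60 mm apart) once the tall device before it is gone.
- bay: Fixed metal channel, open on top and at its -x end. Origin on the bench, x along it to the closed end. Floor 3 mm thick, x -118 to +138 mm; side walls 45 mm high, inner faces y = +/-32; end wall 25 mm high, inner face x = +135. At the start, near y = 0: tall devices at x = -78 (front place) and -6 (rear place), either way round, module at +64; gaps about 10 mm, 40 mm free behind it.
- mat: Fixed flat black rubber mat, 240 (x) x 170 (y) x 4 mm thick: the side area on which both tall devices stand meanwhile. Origin at the centre of its underside, z up.
- enclosure: Fixed shallow white box 220 (x) x 250 (y) mm, walls 32 mm high; plate inside, top 6 mm over the bench. Origin on the bench under the centre of the box and of its free place, outlined in black, 64 (x) x 47 (y) mm inside; the module lies there with its x along the box's x, either way round. Fixed devices flank it: breakers 72 mm high y -104 to -50, terminals 46 mm high y +52 to +99.
- screwdriver: Bystander, loose: screwdriver with red handle, 190 mm long, lying beyond the work; origin under its middle, x towards the tip. Leave alone.
- tape: Bystander, loose: black roll of tape lying flat, 66 mm across, 19 mm high, beyond the work; origin at the centre of its underside. Leave alone.
- jar: Bystander, loose: small closed glass jar with grey cap, 56 mm across, 70 mm high, beyond the work; origin at the centre of its underside. Leave alone.
There are look-alikes about, which are no part of the job. Leave any red or turquoise look-alike of the contactor alone. Of the things that look like the module, take the one that is nearest to the robot's base at the start.

How it is judged (in metres and radians):
On the way, in this order (a step that is already met when the one before it is completed fails the run):
1. both tall devices stand released on the mat at the same time (x of contactor in the frame of mat between -0.12 and 0.12 m and y of contactor in the frame of mat between -0.085 and 0.085 m and z of contactor in the frame of mat between -0.002 and 0.01 m and angle between each of contactor, power_supply's own z axis and vertical below 0.12 rad and contact force between the fingers and contactor below 0.3 N and linear speed of each of contactor, power_supply below 0.02 m/s and angular speed of each of contactor, power_supply below 0.2 rad/s and x of power_supply in the frame of mat between -0.12 and 0.12 m and y of power_supply in the frame of mat between -0.085 and 0.085 m and z of power_supply in the frame of mat between -0.002 and 0.01 m and contact force between the fingers and power_supply below 0.3 N), for 0.2 s.
2. the module lies released in the free place of the enclosure (x of module in the frame of enclosure between -0.012 and 0.012 m and y of module in the frame of enclosure between -0.012 and 0.012 m and z of module in the frame of enclosure between 0.002 and 0.01 m and angle between module's own z axis and vertical below 0.12 rad and angle between the x axis of module and the x axis of enclosure, either way round below 0.21 rad and contact force between the fingers and module below 0.3 N and linear speed of module below 0.02 m/s and angular speed of module below 0.2 rad/s), for 0.2 s.
At the end, for the whole second after the job is handed in: The module lies on the plate within 12 mm of the outlined place's centre along each enclosure axis, square within 12 degrees; contactor and power supply stand upright in the bay, each within 13 mm of its start and in line with the bay within 14 degrees; all released and at rest (all of step 2 and distance of each of contactor, power_supply from where it was at the start of the episode below 0.013 m and angle between each of contactor, power_supply's own z axis and vertical below 0.12 rad and angle between the x axis of each of contactor, power_supply and the x axis of bay, either way round below 0.25 rad and contact force between the fingers and contactor below 0.3 N and linear speed of each of contactor, power_supply below 0.02 m/s and angular speed of each of contactor, power_supply below 0.2 rad/s and contact force between the fingers and power_supply below 0.3 N); the robot touches nothing.
It fails at once if a bystander (screwdriver, tape roll, jar) is moved by more than 30 mm (distance of any of screwdriver, tape, jar from where it was at the start of the episode above 0.03 m).
It fails at once if a device is tipped by more than 40 degrees (angle between any of contactor, power_supply, module's own z axis and vertical above 0.7 rad).
It fails at once if a device is dropped (falls free of the fingers faster than 0.6 m/s) ((linear speed of contactor above 0.6 m/s and contact force between the fingers and contactor below 0.05 N) or (linear speed of power_supply above 0.6 m/s and contact force between the fingers and power_supply below 0.05 N) or (linear speed of module above 0.6 m/s and contact force between the fingers and module below 0.05 N)).
It also fails if it takes over 134 s, if anything falls off the work surface, if the arm or the gripper's body presses on something with over 40 N, if the wrist force passes 120 N, or if a joint passes its speed limit or range.

### The arm

A 7-joint arm with a two-finger parallel gripper is mounted at the origin on the work surface. World frame = base frame: x ahead of the robot, y to its left, z up, the work surface at z = 0. Lengths are in mm, angles in rad, forces in N, time in s.
With the tool pointing down it reaches from about 350 to 900 mm from the base axis. Payload 8.1 kg.
Tool frame: the origin (TCP) lies at the very end of the fingers, on their centre line; the grasp point (between the pads) lies 19 mm behind it; z points along the fingers, y is the direction in which the jaws open and shut (so a half turn about z gives the same grasp; the last joint's range is limited). The gripper opens to 92 mm and grips with 3 to 60 N. Pads are 19 mm wide; open, the fingers measure 130 mm over their backs; the gripper's body (75 mm by 190 mm) begins 47 mm behind the grasp point.
Start: joints at [1.145, 0.434, 0.025, 1.573, -0.012, 1.134, -0.075], TCP at [198.241, -592.741, 226.742] pointing down, gripper open.
Joint ranges: [-2.62, 2.62], [-0.44, 2.09], [-1.27, 1.32], [0.08, 2.57], [-1.32, 4.46], [0.12, 2], [-2.74, 2.74]. Speed limits (rad/s): [2.22, 2.22, 3.01, 3.01, 3.14, 3.14, 3.14].

### API

Orientations are given as a rotation vector (axis times angle).
In Python, from workcell import env gives the robot as it stands.
- The arm moves only by the tool send_rows, never from a script. Its argument "motion" is a list of rows, each a list of 2 entries, a list of its own where there are three numbers: the shift along the tool's x, y, z in m, then the turn, a rotation vector about the tool's x, y, z in rad. In form: [[[x, y, z], [ax, ay, az]], ...]. A call has 1 to 5 rows; each row is the pose to reach, as a shift and turn from the pose commanded when the call began, along the tool's axes at that moment; what a row does not reach only later rows make up. A row lasts 1/8 s, in which the tool goes at most 62.5 mm and 10.7 degrees, less where a joint would pass 70% of its speed; a pose out of reach is approached as far as the arm can. A call with a gripper value outside its range is refused whole. "grip" is the closure, from -1 (fully open) to 1 (shut), so that 0 is half open, set as the call begins (left out, the last holds). The fingers move at their own pace and stop on an object; "newtons" is the grip in N (left out, the last holds). Time passes only in rows, so rows that repeat a pose let the fingers close. It gives the time, the measured TCP pose, the force and the opening at its end, in the units of the state.
- env.get_obs(): the state, without advancing time (a new reading comes with each control period).
- env.capture(name): name is "scene" or "side" or "wrist"; returns the picture (480x640x3 uint8, red, green, blue); there is no depth.
- env.camera_params(name): a dict with "camera_matrix" (3x3 intrinsics, pixels), "pose" (4x4, takes a point from camera to world coordinates); the wrist camera has in their place "mount" (4x4, takes a point from camera to tool coordinates, whose origin is the TCP and whose axes are the flange's). Camera axes: x right, y down, z forward; pixel columns grow to the right and rows downward; lengths in mm; the calibration is good to about 2 mm. A picture is of the moment at which its call begins: read the wrist's pose just before it. camera_params takes no time and is no camera call.
- env.hand_in(): hands the job in, once; it reports no verdict.
The state is a dict: "clock": time; "joint_pos": joint angles; "dq": joint speeds; "joint_efforts": joint torques, N m; "tcp_pos": TCP position; "tcp_rot": TCP orientation; "ft_force": force on the tool from outside, world axes, zero at the start; "moment": the same for the moment, N m; "opening": finger opening in mm.
Only numpy, scipy, OpenCV 4.12 (cv2) and the standard library are available. Lean on these libraries where they do the work, as an engineer would, in place of code of your own. Each camera call takes 0.05 s, during which the arm holds its last target. There are 200 camera calls.

## Working session

There is one attempt and no reset: what is moved stays moved. The work goes in short steps, Python scripts to look and compute and a tool call to move; the robot and the scene stay as the last step left them, time stands still between calls to the robot, and variables do not carry over. Pictures are saved under pics/ and viewed, about 12 in all and at most 16, crops included, and the job is handed in when it is done.

Besides the shell and the picture viewer there is one more tool, called after "Emit:" by a JSON object that holds its "name" and its "arguments". send_rows: Moves the arm, as the interface text tells. Its arguments: {"type":"object","properties":{"motion":{"type":"array"},"grip":{"type":"number"},"newtons":{"type":"number"}},"required":["motion"]}

```bash
mkdir -p pics; ls; python3 - <<'E'
from workcell import env
import cv2,numpy as np
o=env.get_obs();print(o)
for n in("scene","side","wrist"):
    p=env.camera_params(n);print(n,{k:np.round(v,3).tolist() for k,v in p.items()})
    cv2.imwrite(f"pics/{n}0.png",env.capture(n)[:,:,::-1])
E
```

```text
pics
{'clock': 0.0, 'joint_pos': array([ 1.14543628,  0.43525729,  0.02496824,  1.57408888, -0.01160262,
        1.13403661, -0.07511076]), 'dq': array([ 0.0010399 ,  0.00093802,  0.00043386,  0.0005216 , -0.00140666,
       -0.00048287, -0.00176671]), 'joint_efforts': array([-4.61784748e-04, -6.67851019e+01,  9.84665640e-01, -3.14455247e+01,
       -6.06132718e-02,  4.28939809e-02,  2.01978150e-04]), 'tcp_pos': array([ 198.0225847 , -592.24727631,  225.92680924]), 'tcp_rot': array([-3.09921829e+00, -5.04416587e-01,  6.37776774e-04]), 'ft_force': array([-0.12988843,  0.01202996, -0.55596189]), 'moment': array([0.00815739, 0.03038456, 0.03631464]), 'opening': 91.66011055602354}
scene {'camera_matrix': [[503.518, 0.0, 316.423], [0.0, 503.518, 240.576], [0.0, 0.0, 1.0]], 'pose': [[0.795, 0.371, -0.48, 1068.686], [0.607, -0.454, 0.653, -680.752], [0.025, -0.81, -0.586, 678.08], [0.0, 0.0, 0.0, 1.0]]}
side {'camera_matrix': [[479.434, 0.0, 322.134], [0.0, 479.434, 233.613], [0.0, 0.0, 1.0]], 'pose': [[0.995, -0.067, 0.072, 506.771], [-0.098, -0.691, 0.717, -635.768], [0.002, -0.72, -0.694, 672.095], [0.0, 0.0, 0.0, 1.0]]}
wrist {'camera_matrix': [[357.36, 0.0, 318.996], [0.0, 357.36, 238.126], [0.0, 0.0, 1.0]], 'mount': [[0.0, -0.958, -0.285, 76.37], [1.0, 0.0, -0.001, 1.24], [0.001, -0.285, 0.958, -157.049], [0.0, 0.0, 0.0, 1.0]]}
```

View pics/scene0.png

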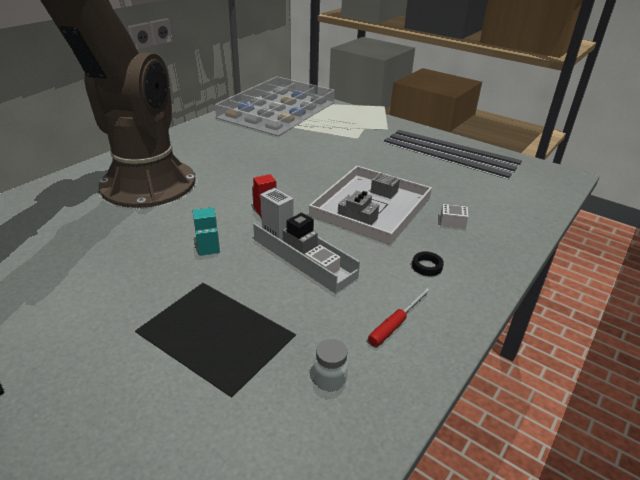

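View pics/side0.png

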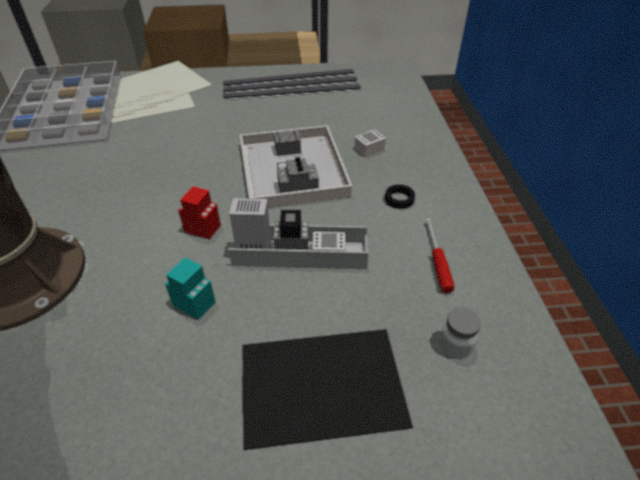

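The side view shows the power supply in front (top near 250,205), then the contactor (290,215) and the module (328,241) at the bay's closed end. The mat corners run about (243,344) to (410,428), and the enclosure is centred near (295,165). The red and turquoise look-alikes stand to the left of the bay and the second module is at (370,143).

```bash
cat > h.py <<'E'
from workcell import env
import cv2,numpy as np
from scipy.spatial.transform import Rotation as R
def cam(n):
    p=env.camera_params(n);K=np.array(p["camera_matrix"])
    if n!="wrist": return K,np.array(p["pose"])
    o=env.get_obs();T=np.eye(4);T[:3,:3]=R.from_rotvec(o["tcp_rot"]).as_matrix();T[:3,3]=o["tcp_pos"]
    return K,T@np.array(p["mount"])
def ray(c,uv,z):
    K,T=c;uv=np.atleast_2d(uv).astype(float)
    d=np.c_[uv,np.ones(len(uv))]@np.linalg.inv(K).T@T[:3,:3].T
    return T[:3,3]+d*((z-T[2,3])/d[:,2])[:,None]
def proj(c,X):
    K,T=c;q=(np.atleast_2d(X)-T[:3,3])@T[:3,:3];q=q@K.T;return q[:,:2]/q[:,2:]
def go(xyz,rotz):
    "shift and turn to take the tool from its present pose to xyz, pointing down, jaws (tool y) along world angle rotz"
    o=env.get_obs();A=R.from_rotvec(o["tcp_rot"])
    x=np.array([np.sin(rotz),-np.cos(rotz),0]);y=np.array([np.cos(rotz),np.sin(rotz),0]);z=np.array([0,0,-1.])
    M=np.c_[np.cross(y,z),y,z];M2=M@np.diag([-1,-1,1.])
    t=[(A.inv()*R.from_matrix(m)).as_rotvec() for m in(M,M2)]
    t=min(t,key=np.linalg.norm)
    print("shift",np.round(A.inv().apply(np.array(xyz)-o["tcp_pos"])/1000,4),"turn",np.round(t,3),"tcp",np.round(o["tcp_pos"],1))
E
python3 - <<'E'
from h import *
for n in("side","scene"):
    im=cv2.imread(f"pics/{n}0.png");c=cam(n)
    m=(im.max(2)<45).astype(np.uint8);m=cv2.morphologyEx(m,cv2.MORPH_OPEN,np.ones((7,7)))
    cs,_=cv2.findContours(m,0,2)
    for k in cs:
        if 8000<cv2.contourArea(k)<30000:
            a=cv2.approxPolyDP(k,8,True)[:,0];X=ray(c,a,4);print(n,a.tolist(),np.round(X[:,:2]).tolist(),np.round(X.mean(0)))
s=cam("side")
for nm,uv,z in(("ps top",(250,208),118),("cont top",(290,216),93),("mod top",(328,240),39),("bay nearL",(229,264),0),("bay nearR",(368,268),0),("encl corners",[(240,134),(329,126),(350,187),(249,202)],32),("jar cap",(463,322),70),("red top",(197,197),90),("turq",(187,272),90)):
    print(nm,np.round(ray(s,uv,z)[:,:2]).tolist())
im=cv2.imread("pics/side0.png")[110:290,150:410];cv2.imwrite("pics/c1.png",cv2.resize(im,None,fx=3,fy=3,interpolation=2))
go([480,-120,420],np.pi/2)
E
```

```text
side [[384, 331], [371, 343], [357, 333], [244, 346], [245, 448], [409, 427]] [[655.0, -187.0], [630.0, -208.0], [610.0, -187.0], [425.0, -194.0], [429.0, -357.0], [660.0, -350.0]] [ 568. -247.    4.]
scene [[140, 328], [226, 393], [290, 339], [206, 285]] [[432.0, -349.0], [657.0, -353.0], [662.0, -199.0], [436.0, -193.0]] [ 547. -273.    4.]
scene [[43, 0], [85, 72], [112, 152], [166, 149], [163, 61], [147, 67], [143, 94], [122, 91], [134, 46], [104, 1]] [[-2391.0, 1036.0], [-937.0, 407.0], [-222.0, 43.0], [-118.0, 157.0], [-824.0, 714.0], [-806.0, 615.0], [-552.0, 402.0], [-637.0, 371.0], [-1112.0, 775.0], [-2104.0, 1279.0]] [-970.  580.    4.]
ps top [[444.0, 13.0]]
cont top [[513.0, 14.0]]
mod top [[582.0, -0.0]]
bay nearL [[393.0, -7.0]]
bay nearR [[653.0, -43.0]]
encl corners [[407.0, 395.0], [628.0, 411.0], [647.0, 163.0], [432.0, 133.0]]
jar cap [[763.0, -227.0]]
red top [[340.0, 88.0]]
turq [[341.0, -103.0]]
shift [ 0.4171 -0.3588 -0.1935] turn [-0.001  0.     0.323] tcp [ 198.1 -592.4  226.1]
```

View pics/c1.png

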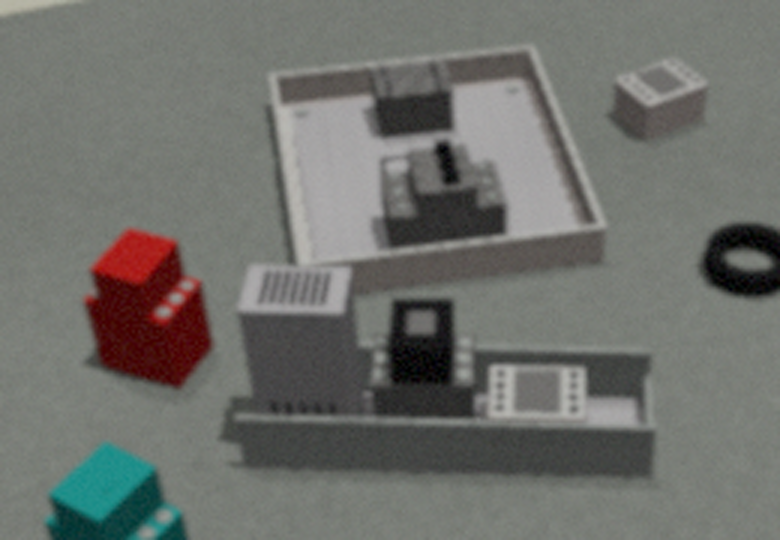

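The crop confirms the order in the bay: power supply, contactor, then module. The enclosure is turned slightly, with its free place hidden behind the breakers, so I'll look from above with the wrist camera.

Emit:
{"name": "send_rows", "arguments": {"motion": [[[0.2,-0.204,-0.025],[0,0,0.323]],[[0.2,-0.204,-0.025],[0,0,0.323]],[[0.2,-0.204,-0.025],[0,0,0.323]],[[0.2,-0.204,-0.025],[0,0,0.323]],[[0.2,-0.204,-0.025],[0,0,0.323]]], "grip": -1}}

```text
clock: 0.78
tcp_pos: [324.4, -332.8, 252.0]
tcp_rot: [-3.141, -0.004, -0.001]
ft_force: [0.6, -0.6, -0.3]
opening: 91.8
```

Emit:
{"name": "send_rows", "arguments": {"motion": [[[0.118,-0.243,-0.025],[0,0,0]],[[0.118,-0.243,-0.025],[0,0,0]],[[0.118,-0.243,-0.025],[0,0,0]],[[0.118,-0.243,-0.025],[0,0,0]],[[0.118,-0.243,-0.025],[0,0,0]]]}}

```text
clock: 1.4
tcp_pos: [442.5, -88.8, 277.1]
tcp_rot: [-3.141, -0.008, -0.002]
ft_force: [-0.1, 0.2, 0.8]
opening: 91.8
```

Emit:
{"name": "send_rows", "arguments": {"motion": [[[0.118,-0.243,-0.025],[0,0,0]],[[0.118,-0.243,-0.025],[0,0,0]],[[0.118,-0.243,-0.025],[0,0,0]],[[0.118,-0.243,-0.025],[0,0,0]],[[0.118,-0.243,-0.025],[0,0,0]]]}}

```text
clock: 2.02
tcp_pos: [559.6, 154.4, 301.4]
tcp_rot: [-3.14, -0.007, 0.001]
ft_force: [-0.5, 0.2, -0.7]
opening: 91.9
```

Emit:
{"name": "send_rows", "arguments": {"motion": [[[0,0,0],[0,0,0]],[[0,0,0],[0,0,0]]]}}

```text
clock: 2.28
tcp_pos: [559.1, 148.1, 301.4]
tcp_rot: [3.14, -0.003, -0.001]
ft_force: [-0.3, -0.1, 0.0]
opening: 91.8
```

```bash
python3 - <<'E'
from h import *
o=env.get_obs();print(o["tcp_pos"],o["tcp_rot"],o["clock"])
c=cam("wrist");np.savez("w1.npz",K=c[0],T=c[1]);im=env.capture("wrist")[:,:,::-1];cv2.imwrite("pics/w1.png",im)
E
```

```text
[559.05372458 148.05264907 301.38060821] [ 3.14008583e+00 -3.38779558e-03 -1.10519591e-03] 2.275
```

View pics/w1.png

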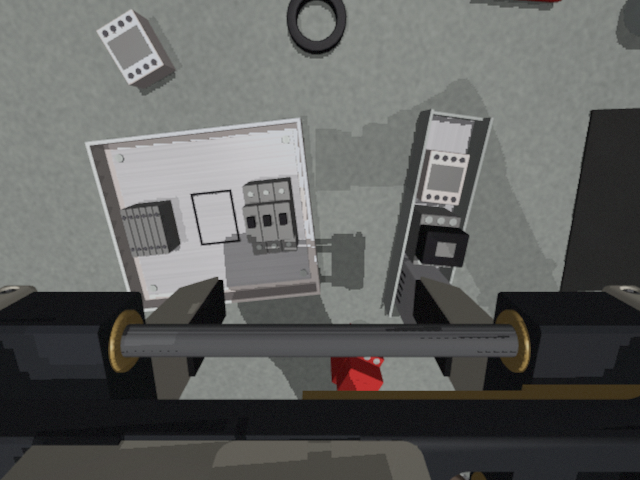

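The wrist view shows the outlined place at about (215,217) and the enclosure's outer corners at (87,143), (300,119) and (319,291). In the bay, the module is at (445,178), the contactor top at (441,246) and the end wall at (431,111) to (490,118). The power supply is partly hidden by a finger.

```bash
python3 - <<'E'
from h import *
d=np.load("w1.npz");c=(d["K"],d["T"]);im=cv2.imread("pics/w1.png");g=cv2.cvtColor(im,6)
def rect(m,roi,z,nm,close=3):
    x0,y0,x1,y1=roi;k=np.zeros_like(g);k[y0:y1,x0:x1]=m[y0:y1,x0:x1].astype(np.uint8)
    k=cv2.morphologyEx(k,cv2.MORPH_CLOSE,np.ones((close,close)))
    a=max(cv2.findContours(k,0,2)[0],key=cv2.contourArea)
    X=ray(c,a[:,0],z)[:,:2].astype(np.float32);(cx,cy),(w,h),_=r=cv2.minAreaRect(X);b=cv2.boxPoints(r)
    e=[b[1]-b[0],b[2]-b[1]];L=max(e,key=lambda v:abs(v[0]));L=L*np.sign(L[0])
    print(nm,"ctr",round(cx,1),round(cy,1),"size",round(w,1),round(h,1),"xyaw",round(np.degrees(np.arctan2(L[1],L[0])),1),"box",cv2.boundingRect(a))
rect(g<70,(186,184,243,250),6,"place")
rect(g>140,(418,146,473,210),39,"module",9)
rect(g<45,(408,218,475,270),93,"contactor",9)
for nm,uv,z in(("bay TL",(431,111),45),("TR",(490,118),45),("L low",(386,314),45)): print(nm,ray(c,uv,z).round(1)[0,:2])
E=ray(c,[(87,143),(300,119),(319,291)],32)[:,:2];print("encl",E.round(1),"ctr",((E[0]+E[2])/2).round(1),"yaw",np.degrees(np.arctan2(*(E[1]-E[2])[::-1])))
s=cam("side");sm=cv2.imread("pics/side0.png");q=[(240+0,294-0)]
# ps top face in side picture (crop/3 + offset)
P=np.array([(250,265),(353,267),(349,312),(240,308)])/3+[150,110]
X=ray(s,P,118)[:,:2];print("ps",X.round(1).tolist(),X.mean(0).round(1))
P=np.array([(394,300),(452,300),(452,347),(390,347)])/3+[150,110]
X=ray(s,P,93)[:,:2];print("cont side",X.mean(0).round(1))
P=np.array([(489,366),(585,367),(587,416),(487,416)])/3+[150,110]
X=ray(s,P,39)[:,:2];print("mod side",X.mean(0).round(1))
E
```

```text
place ctr 498.5 263.8 size 14.7 32.9 xyaw -57.3 box (217, 229, 23, 14)
module ctr 585.5 4.2 size 54.6 74.2 xyaw -6.8 box (418, 146, 52, 64)
contactor ctr 521.4 20.0 size 63.9 48.7 xyaw -7.1 box (408, 218, 61, 49)
bay TL [657.   23.9]
TR [649.6 -41.5]
L low [410.1  60.3]
encl [[623.6 413.6]
 [649.4 167.7]
 [436.7 146.6]] ctr [530.1 280.1] yaw 5.663292112298774
ps [[413.9, 43.1], [475.4, 35.3], [472.4, -5.3], [409.5, 4.3]] [442.8  19.3]
cont side [514.4   8.9]
mod side [583.5  -1.1]
```

Emit:
{"name": "send_rows", "arguments": {"motion": [[[-0.118,0.13,0.1],[0,0,0.122]],[[-0.118,0.13,0.1],[0,0,0.122]],[[-0.118,0.13,0.1],[0,0,0.122]],[[-0.118,0.13,0.1],[0,0,0.122]],[[-0.118,0.13,0.1],[0,0,0.122]]]}}

```text
clock: 2.95
tcp_pos: [440.9, 18.7, 202.0]
tcp_rot: [3.135, -0.197, 0.001]
ft_force: [0.6, 1.1, 0.0]
opening: 91.8
```

Emit:
{"name": "send_rows", "arguments": {"motion": [[[0,0,0],[0,0,0]],[[0,0,0],[0,0,0]]]}}

```text
clock: 3.2
tcp_pos: [442.6, 21.1, 202.4]
tcp_rot: [-3.135, 0.19, -0.003]
ft_force: [-0.0, -0.1, 0.7]
opening: 91.6
```

```bash
python3 - <<'E'
from h import *
go([441,18.5,64],np.radians(83))
c=cam("wrist");np.savez("w2.npz",K=c[0],T=c[1]);cv2.imwrite("pics/w2.png",env.capture("wrist")[:,:,::-1])
E
```

```text
shift [-0.0014  0.0029  0.1384] turn [-0.001 -0.002  0.001] tcp [442.6  21.1 202.4]
```

View pics/w2.png

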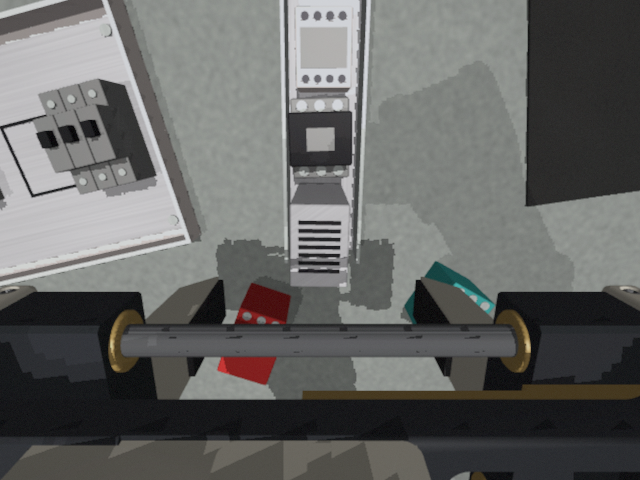

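The wrist view is aligned with the bay. The power supply top is centred near (320,246), between the finger tracks; the contactor top is near (320,139) and the module near (324,48).

```bash
python3 - <<'E'
from h import *
d=np.load("w2.npz");c=(d["K"],d["T"])
for nm,uv,z in(("ps",[(290,206),(348,206),(350,287),(289,287)],118),("cont",[(289,112),(352,112),(352,166),(289,166)],93),("mod",[(296,9),(351,9),(350,87),(296,87)],39),("bay end low wall L/R",[(289,250),(358,260)],45),("red",[(252,285),(291,292),(262,384),(219,374)],90)):
    X=ray(c,uv,z)[:,:2];print(nm,X.mean(0).round(1),X.round(0).tolist())
    if nm=="ps": go([*X.mean(0),64],np.radians(83))
E
```

```text
ps [440.3  19.9] [[473.0, 36.0], [468.0, -3.0], [408.0, 1.0], [413.0, 46.0]]
shift [-0.002   0.0014  0.1382] turn [-0.001 -0.001  0.001] tcp [442.3  21.  202.2]
cont [513.4  10.2] [[535.0, 30.0], [529.0, -14.0], [492.0, -11.0], [498.0, 35.0]]
mod [ 5.821e+02 -5.000e-01] [[613.0, 17.0], [608.0, -25.0], [551.0, -19.0], [557.0, 25.0]]
bay end low wall L/R [409.2  19.6] [[418.0, 51.0], [400.0, -12.0]]
red [359.4  84.8] [[406.0, 80.0], [396.0, 49.0], [310.0, 87.0], [325.0, 123.0]]
```

Emit:
{"name": "send_rows", "arguments": {"motion": [[[-0.002,0.001,0.05],[0,0,0]],[[-0.002,0.001,0.1],[0,0,0]],[[-0.002,0.001,0.125],[0,0,0]],[[-0.002,0.001,0.138],[0,0,0]],[[-0.002,0.001,0.138],[0,0,0]]]}}

```text
clock: 3.88
tcp_pos: [439.4, 19.8, 63.5]
tcp_rot: [-3.136, 0.191, 0.001]
ft_force: [-0.3, -0.3, -0.4]
opening: 91.9
```

Emit:
{"name": "send_rows", "arguments": {"motion": [[[0,0,0],[0,0,0]],[[0,0,0],[0,0,0]],[[0,0,0],[0,0,0]],[[0,0,0],[0,0,0]],[[0,0,0],[0,0,0]]], "grip": 1, "newtons": 30}}

```text
clock: 4.5
tcp_pos: [439.2, 19.4, 63.8]
tcp_rot: [3.136, -0.192, 0.0]
ft_force: [0.1, 2.6, 0.9]
opening: 46.5
```

Emit:
{"name": "send_rows", "arguments": {"motion": [[[0,0,0],[0,0,0]],[[0,0,0],[0,0,0]],[[0,0,0],[0,0,0]],[[0,0,0],[0,0,0]],[[0,0,0],[0,0,0]]]}}

```text
clock: 5.12
tcp_pos: [439.5, 19.6, 63.8]
tcp_rot: [-3.135, 0.192, -0.001]
ft_force: [0.3, 1.6, 4.6]
opening: 41.8
```

Emit:
{"name": "send_rows", "arguments": {"motion": [[[0,0,-0.015],[0,0,0]],[[0,0,-0.04],[0,0,0]],[[0,0,-0.07],[0,0,0]],[[0,0,-0.1],[0,0,0]],[[0,0,-0.11],[0,0,0]]]}}

```text
clock: 5.75
tcp_pos: [439.2, 19.0, 174.4]
tcp_rot: [3.135, -0.193, 0.001]
ft_force: [0.2, 0.1, -4.8]
opening: 41.6
```

Emit:
{"name": "send_rows", "arguments": {"motion": [[[0.005,0.015,0],[0,0,0]],[[0.014,0.043,0],[0,0,0]],[[0.024,0.074,0],[0,0,0]],[[0.034,0.106,0],[0,0,0]],[[0.045,0.14,0],[0,0,0]]]}}

```text
clock: 6.38
tcp_pos: [465.7, -126.1, 172.2]
tcp_rot: [-3.136, 0.192, 0.004]
ft_force: [1.0, 0.5, -3.3]
opening: 42.0
```

Emit:
{"name": "send_rows", "arguments": {"motion": [[[0.011,0.034,0],[0,0,0]],[[0.021,0.065,0],[0,0,0]],[[0.031,0.096,0],[0,0,0]],[[0.04,0.124,0],[0,0,0]],[[0.045,0.139,0],[0,0,0]]]}}

```text
clock: 7.0
tcp_pos: [493.3, -270.1, 172.0]
tcp_rot: [-3.135, 0.195, 0.005]
ft_force: [0.4, 0.1, -4.5]
opening: 42.2
```

Emit:
{"name": "send_rows", "arguments": {"motion": [[[0,0,0.02],[0,0,0]],[[0,0,0.05],[0,0,0]],[[0,0,0.08],[0,0,0]],[[0,0,0.098],[0,0,0]],[[0,0,0.104],[0,0,0]]]}}

```text
clock: 7.62
tcp_pos: [493.3, -267.4, 67.9]
tcp_rot: [-3.134, 0.191, 0.005]
ft_force: [0.2, -0.7, -4.5]
opening: 41.5
```

```bash
python3 - <<'E'
from h import *
o=env.get_obs();print(o["tcp_pos"],o["tcp_rot"],o["ft_force"],o["opening"])
cv2.imwrite("pics/s2.png",np.hstack([env.capture("side")[300:470,200:500,::-1],env.capture("scene")[220:390,100:400,::-1]]))
E
```

```text
[ 493.30608192 -267.3780518    67.93930531] [-3.13432335  0.19073018  0.00505788] [ 0.23839859 -0.70949539 -4.45144564] 41.454286940292334
```

View pics/s2.png

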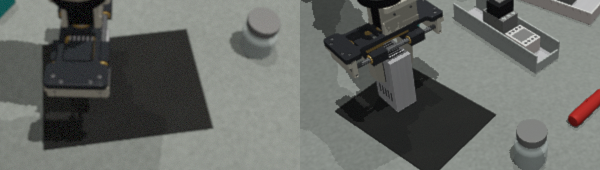

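The power supply hangs upright just over the mat's left half, so I'll lower it the rest of the way and release.

Emit:
{"name": "send_rows", "arguments": {"motion": [[[0,0,0.001],[0,0,0]],[[0,0,0.002],[0,0,0]],[[0,0,0.003],[0,0,0]],[[0,0,0.003],[0,0,0]],[[0,0,0.003],[0,0,0]]]}}

```text
clock: 8.35
tcp_pos: [494.6, -268.6, 66.8]
tcp_rot: [3.136, -0.192, 0.0]
ft_force: [-0.1, -0.6, -5.4]
opening: 41.8
```

Emit:
{"name": "send_rows", "arguments": {"motion": [[[0,0,0],[0,0,0]],[[0,0,0],[0,0,0]],[[0,0,0],[0,0,0]],[[0,0,0],[0,0,0]],[[0,0,0],[0,0,0]]], "grip": -1}}

```text
clock: 8.98
tcp_pos: [494.5, -268.5, 66.8]
tcp_rot: [3.136, -0.192, 0.0]
ft_force: [0.5, 0.1, 0.4]
opening: 87.1
```

Emit:
{"name": "send_rows", "arguments": {"motion": [[[0,0,-0.01],[0,0,0]],[[0,0,-0.05],[0,0,0]],[[0,0,-0.1],[0,0,0]],[[0,0,-0.12],[0,0,0]],[[0,0,-0.12],[0,0,0]]]}}

```text
clock: 9.6
tcp_pos: [495.6, -269.0, 189.1]
tcp_rot: [3.134, -0.192, 0.006]
ft_force: [0.2, 0.4, -0.3]
opening: 91.5
```

Emit:
{"name": "send_rows", "arguments": {"motion": [[[-0.015,-0.278,0],[0,0,0]],[[-0.015,-0.278,0],[0,0,0]],[[-0.015,-0.278,0],[0,0,0]],[[-0.015,-0.278,0],[0,0,0]],[[-0.015,-0.278,0],[0,0,0]]]}}

```text
clock: 10.22
tcp_pos: [512.7, 13.4, 186.0]
tcp_rot: [-3.135, 0.184, 0.002]
ft_force: [-0.3, 0.3, -0.7]
opening: 91.8
```

Emit:
{"name": "send_rows", "arguments": {"motion": [[[0,0,0],[0,0,0]],[[0,0,0],[0,0,0]],[[0,0,0],[0,0,0]]]}}

```text
clock: 10.6
tcp_pos: [513.3, 7.6, 186.4]
tcp_rot: [3.135, -0.196, -0.001]
ft_force: [0.5, -0.9, -0.5]
opening: 91.9
```

```bash
python3 - <<'E'
from h import *
go([512.5,10,56],np.radians(83))
E
```

```text
shift [-0.0011 -0.0024  0.1304] turn [ 0.001  0.001 -0.002] tcp [513.3   7.6 186.4]
```

Emit:
{"name": "send_rows", "arguments": {"motion": [[[-0.001,-0.002,0.04],[0,0,0]],[[-0.001,-0.002,0.09],[0,0,0]],[[-0.001,-0.002,0.118],[0,0,0]],[[-0.001,-0.002,0.13],[0,0,0]],[[-0.001,-0.002,0.13],[0,0,0]]]}}

```text
clock: 11.22
tcp_pos: [512.7, 10.7, 56.5]
tcp_rot: [3.135, -0.193, -0.001]
ft_force: [-0.4, 0.7, 0.4]
opening: 91.9
```

Emit:
{"name": "send_rows", "arguments": {"motion": [[[0,0,0],[0,0,0]],[[0,0,0],[0,0,0]],[[0,0,0],[0,0,0]],[[0,0,0],[0,0,0]],[[0,0,0],[0,0,0]]], "grip": 1}}

```text
clock: 11.85
tcp_pos: [512.8, 11.4, 56.8]
tcp_rot: [-3.136, 0.192, -0.0]
ft_force: [0.3, 2.1, 1.1]
opening: 46.3
```

Emit:
{"name": "send_rows", "arguments": {"motion": [[[0,0,0],[0,0,0]],[[0,0,0],[0,0,0]],[[0,0,0],[0,0,0]],[[0,0,0],[0,0,0]],[[0,0,0],[0,0,0]]]}}

```text
clock: 12.48
tcp_pos: [512.9, 11.4, 56.8]
tcp_rot: [-3.136, 0.192, -0.0]
ft_force: [0.1, 1.1, 2.2]
opening: 45.7
```

Emit:
{"name": "send_rows", "arguments": {"motion": [[[0,0,-0.015],[0,0,0]],[[0,0,-0.04],[0,0,0]],[[0,0,-0.07],[0,0,0]],[[0,0,-0.1],[0,0,0]],[[0,0,-0.11],[0,0,0]]]}}

```text
clock: 13.1
tcp_pos: [513.4, 11.3, 168.7]
tcp_rot: [-3.136, 0.192, -0.004]
ft_force: [-0.4, -0.1, -4.0]
opening: 45.9
```

Emit:
{"name": "send_rows", "arguments": {"motion": [[[0.008,0.015,0],[0,0,0]],[[0.021,0.042,0],[0,0,0]],[[0.036,0.073,0],[0,0,0]],[[0.051,0.104,0],[0,0,0]],[[0.066,0.135,0],[0,0,0]]]}}

```text
clock: 13.72
tcp_pos: [561.1, -133.2, 164.9]
tcp_rot: [3.135, -0.193, -0.004]
ft_force: [-0.4, 0.7, -4.7]
opening: 46.2
```

Emit:
{"name": "send_rows", "arguments": {"motion": [[[0.016,0.032,0],[0,0,0]],[[0.031,0.063,0],[0,0,0]],[[0.046,0.094,0],[0,0,0]],[[0.06,0.121,0],[0,0,0]],[[0.066,0.134,0],[0,0,0]]]}}

```text
clock: 14.35
tcp_pos: [609.7, -275.0, 164.5]
tcp_rot: [3.135, -0.197, -0.005]
ft_force: [-0.4, 0.4, -4.0]
opening: 45.7
```

Emit:
{"name": "send_rows", "arguments": {"motion": [[[0,0,0.02],[0,0,0]],[[0,0,0.05],[0,0,0]],[[0,0,0.08],[0,0,0]],[[0,0,0.098],[0,0,0]],[[0,0,0.104],[0,0,0]]]}}

```text
clock: 14.98
tcp_pos: [610.1, -271.4, 61.3]
tcp_rot: [-3.135, 0.191, 0.004]
ft_force: [-1.0, -0.4, -3.4]
opening: 46.1
```

Emit:
{"name": "send_rows", "arguments": {"motion": [[[0,0,0.002],[0,0,0]],[[0,0,0.003],[0,0,0]],[[0,0,0.004],[0,0,0]],[[0,0,0.004],[0,0,0]],[[0,0,0.004],[0,0,0]]]}}

```text
clock: 15.6
tcp_pos: [611.1, -271.8, 59.0]
tcp_rot: [3.136, -0.192, 0.0]
ft_force: [-0.6, 0.1, -3.7]
opening: 45.9
```

Emit:
{"name": "send_rows", "arguments": {"motion": [[[0,0,0.001],[0,0,0]],[[0,0,0.001],[0,0,0]],[[0,0,0.001],[0,0,0]]]}}

```text
clock: 15.98
tcp_pos: [611.1, -271.8, 57.9]
tcp_rot: [3.136, -0.192, 0.0]
ft_force: [-0.1, 0.3, -2.2]
opening: 46.2
```

Emit:
{"name": "send_rows", "arguments": {"motion": [[[0,0,0],[0,0,0]],[[0,0,0],[0,0,0]],[[0,0,0],[0,0,0]],[[0,0,0],[0,0,0]],[[0,0,0],[0,0,0]]], "grip": -1}}

```text
clock: 16.6
tcp_pos: [611.0, -271.8, 57.7]
tcp_rot: [3.136, -0.192, 0.0]
ft_force: [0.6, -0.5, 0.5]
opening: 90.0
```

Emit:
{"name": "send_rows", "arguments": {"motion": [[[0,0,-0.01],[0,0,0]],[[0,0,-0.05],[0,0,0]],[[0,0,-0.1],[0,0,0]],[[0,0,-0.12],[0,0,0]],[[0,0,-0.12],[0,0,0]]]}}

```text
clock: 17.23
tcp_pos: [612.2, -272.1, 180.5]
tcp_rot: [3.134, -0.192, 0.007]
ft_force: [-0.2, -0.5, -0.2]
opening: 91.8
```

Emit:
{"name": "send_rows", "arguments": {"motion": [[[-0.062,-0.265,0],[0,0,0]],[[-0.062,-0.265,0],[0,0,0]],[[-0.062,-0.265,0],[0,0,0]],[[-0.062,-0.265,0],[0,0,0]],[[-0.062,-0.265,0],[0,0,0]]]}}

```text
clock: 17.85
tcp_pos: [580.4, 4.1, 177.0]
tcp_rot: [-3.134, 0.182, 0.003]
ft_force: [-0.4, -0.7, -0.0]
opening: 91.8
```

Emit:
{"name": "send_rows", "arguments": {"motion": [[[0,0,0],[0,0,0]],[[0,0,0],[0,0,0]],[[0,0,0],[0,0,0]]]}}

```text
clock: 18.23
tcp_pos: [581.8, -3.1, 177.3]
tcp_rot: [3.135, -0.196, -0.001]
ft_force: [0.3, 0.2, -0.3]
opening: 91.7
```

```bash
python3 - <<'E'
from h import *
print(env.get_obs()["joint_pos"].round(2));go([582,0,100],np.radians(-7));go([582,0,100],np.radians(83))
c=cam("wrist");np.savez("w3.npz",K=c[0],T=c[1]);cv2.imwrite("pics/w3.png",env.capture("wrist")[:,:,::-1])
cv2.imwrite("pics/w3.png",np.hstack([cv2.imread("pics/w3.png")[:300],]))
cv2.imwrite("pics/s3.png",env.capture("side")[300:470,200:500,::-1])
E
```

```text
[ 0.12  0.43 -0.29  1.72  0.14  1.01 -1.92]
shift [-0.0001 -0.0032  0.0773] turn [ 1.000e-03 -0.000e+00  1.568e+00] tcp [581.8  -3.1 177.3]
shift [-0.0001 -0.0032  0.0773] turn [ 0.001  0.    -0.003] tcp [581.8  -3.1 177.3]
```

View pics/s3.png

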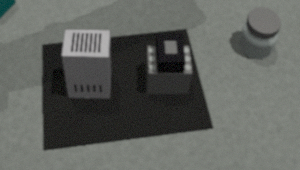

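Both devices stand upright on the mat. Next I turn the tool by 90° and narrow the jaws for the module.

Emit:
{"name": "send_rows", "arguments": {"motion": [[[0,-0.003,0.03],[0,0,-0.18]],[[0,-0.003,0.05],[0,0,-0.36]],[[0,-0.003,0.05],[0,0,-0.54]],[[0,-0.003,0.05],[0,0,-0.72]],[[0,-0.003,0.05],[0,0,-0.9]]], "grip": -0.74}}

```text
clock: 18.95
tcp_pos: [582.2, 1.0, 127.6]
tcp_rot: [2.904, 1.198, -0.0]
ft_force: [0.6, -0.5, -0.2]
opening: 79.8
```

Emit:
{"name": "send_rows", "arguments": {"motion": [[[0,0,0],[0,0,-0.18]],[[0,0,0],[0,0,-0.36]],[[0,0,0],[0,0,-0.54]],[[0,0,0],[0,0,-0.67]],[[0,0,0],[0,0,-0.67]]]}}

```text
clock: 19.58
tcp_pos: [582.2, 0.9, 127.5]
tcp_rot: [-2.356, -2.078, 0.0]
ft_force: [-0.1, 0.3, -0.5]
opening: 79.7
```

Emit:
{"name": "send_rows", "arguments": {"motion": [[[0,0,0],[0,0,0]],[[0,0,0],[0,0,0]]]}}

```text
clock: 19.82
tcp_pos: [582.2, 1.7, 127.8]
tcp_rot: [2.356, 2.078, -0.0]
ft_force: [0.1, -0.5, 0.4]
opening: 80.0
```

```bash
python3 - <<'E'
from h import *
print(env.get_obs()["joint_pos"].round(2));go([582,0,10],np.radians(-7))
c=cam("wrist");np.savez("w4.npz",K=c[0],T=c[1]);cv2.imwrite("pics/w4.png",env.capture("wrist")[:,:,::-1])
print(proj(c,[[582,0,39],[*env.get_obs()["tcp_pos"][:2],39]]))
E
```

```text
[ 0.37  0.56 -0.67  1.76  0.41  0.97 -0.59]
shift [-0.0017  0.      0.1178] turn [ 0.     0.    -0.003] tcp [582.2   1.7 127.8]
[[319.31956135 243.89576868]
 [319.26987656 241.5634586 ]]
```

View pics/w4.png

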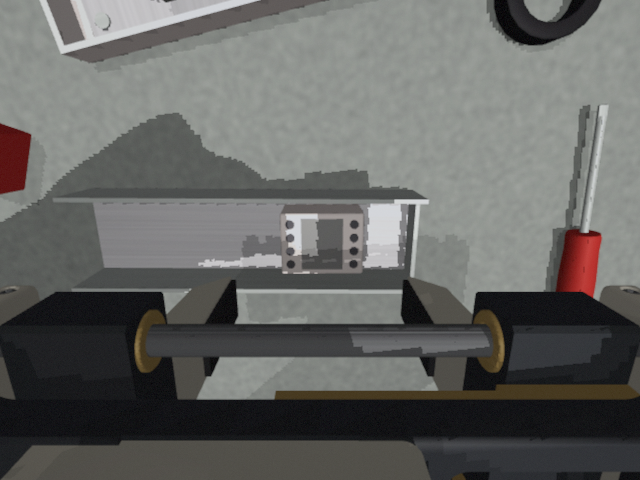

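View pics/w3.png

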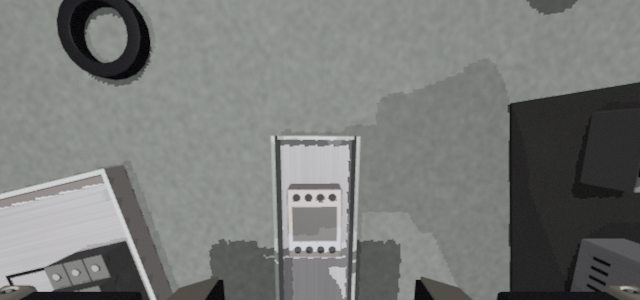

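The module top is centred near (321,242), and the tool axis projects to (319,242), so it is aligned. I'll descend and grip.

Emit:
{"name": "send_rows", "arguments": {"motion": [[[0,0.001,0.03],[0,0,0]],[[0,0.001,0.07],[0,0,0]],[[0,0.001,0.1],[0,0,0]],[[-0.001,0.001,0.112],[0,0,0]],[[-0.001,0.001,0.118],[0,0,0]]]}}

```text
clock: 20.5
tcp_pos: [583.2, 0.7, 9.7]
tcp_rot: [2.354, 2.08, 0.0]
ft_force: [0.0, -0.1, 0.3]
opening: 79.9
```

Emit:
{"name": "send_rows", "arguments": {"motion": [[[0,0,0],[0,0,0]],[[0,0,0],[0,0,0]],[[0,0,0],[0,0,0]],[[0,0,0],[0,0,0]],[[0,0,0],[0,0,0]]], "grip": 1, "newtons": 20}}

```text
clock: 21.12
tcp_pos: [583.7, 0.7, 10.7]
tcp_rot: [2.353, 2.08, 0.002]
ft_force: [-0.7, 0.2, 7.2]
opening: 59.6
```

Emit:
{"name": "send_rows", "arguments": {"motion": [[[0,0,0],[0,0,0]],[[0,0,0],[0,0,0]],[[0,0,0],[0,0,0]]]}}

```text
clock: 21.5
tcp_pos: [583.7, 0.8, 10.7]
tcp_rot: [2.353, 2.08, 0.002]
ft_force: [-0.8, -0.0, 6.7]
opening: 59.4
```

Emit:
{"name": "send_rows", "arguments": {"motion": [[[0,0,-0.015],[0,0,0]],[[0,0,-0.045],[0,0,0]],[[0,0,-0.085],[0,0,0]],[[0,0,-0.125],[0,0,0]],[[0,0,-0.14],[0,0,0]]]}}

```text
clock: 22.12
tcp_pos: [584.0, 1.1, 152.8]
tcp_rot: [2.352, 2.079, 0.005]
ft_force: [0.1, -0.6, -1.8]
opening: 59.9
```

```bash
python3 - <<'E'
from h import *
print(env.get_obs()["joint_pos"].round(2));go([530,280,150],np.radians(5.7))
cv2.imwrite("pics/w1c.png",cv2.resize(cv2.imread("pics/w1.png")[175:265,170:310],None,fx=5,fy=5,interpolation=2))
E
```

```text
[ 0.38  0.53 -0.69  1.73  0.39  1.02 -0.57]
shift [ 0.2702 -0.0878  0.0026] turn [ 0.004 -0.    -0.222] tcp [584.    1.1 152.8]
```

View pics/w1c.png

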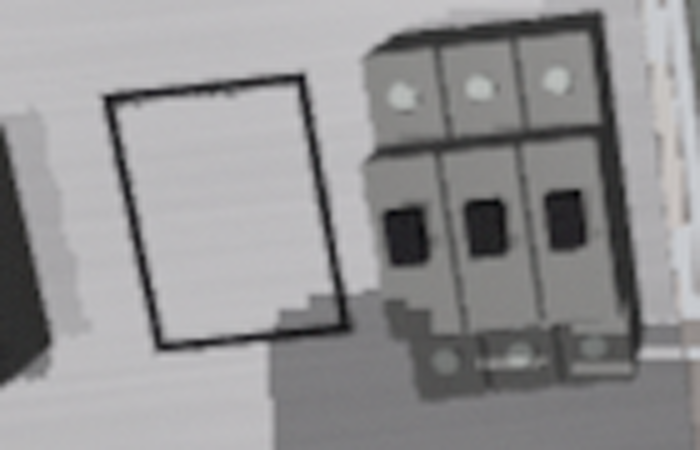

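The outline's corners in the crop are (108,97), (302,77), (347,328) and (159,347). I'll convert those to world positions.

```bash
python3 - <<'E'
from h import *
d=np.load("w1.npz");c=(d["K"],d["T"])
P=np.array([(108,97),(302,77),(347,328),(159,347)])/5+[170,175]
X=ray(c,P,6)[:,:2];print(X.round(1).tolist());m=X.mean(0)
a=np.degrees(np.arctan2(*((X[0]-X[3])+(X[1]-X[2]))[::-1]));print(m,a)
d=np.load("w4.npz");w=(d["K"],d["T"]);g=cv2.cvtColor(cv2.imread("pics/w4.png"),6)
print("mod w4",ray(w,[(281,212),(362,212),(361,273),(281,273)],39)[:,:2].round(1).tolist(),"col profile",g[200:282:2,322].tolist())
d=np.load("w3.npz");w=(d["K"],d["T"]);print("mod w3",ray(w,[(289,191),(340,191),(341,254),(289,254)],39)[:,:2].round(1).tolist())
go([*m,60],np.radians(a))
E
```

```text
[[559.3, 308.6], [564.3, 258.8], [497.6, 251.8], [492.5, 302.0]]
[528.43115194 280.3188277 ] 5.827521334407286
mod w4 [[558.2, 26.6], [614.7, 19.6], [609.8, -26.2], [551.1, -18.9]] col profile [131, 132, 96, 91, 92, 92, 93, 142, 154, 145, 94, 92, 93, 92, 92, 94, 93, 92, 93, 93, 93, 91, 92, 91, 92, 71, 72, 73, 72, 72, 83, 81, 70, 71, 76, 123, 120, 68, 69, 70, 67]
mod w3 [[614.1, 16.4], [608.9, -25.5], [553.8, -20.5], [559.4, 24.6]]
shift [ 0.2702 -0.0898  0.0926] turn [ 0.004 -0.    -0.225] tcp [584.    1.1 152.8]
```

Emit:
{"name": "send_rows", "arguments": {"motion": [[[0.015,-0.005,0],[0,0,-0.02]],[[0.043,-0.014,0],[0,0,-0.06]],[[0.074,-0.025,0],[0,0,-0.1]],[[0.105,-0.035,0],[0,0,-0.13]],[[0.136,-0.045,0],[0,0,-0.16]]]}}

```text
clock: 22.75
tcp_pos: [553.1, 143.0, 147.9]
tcp_rot: [-2.175, -2.264, 0.004]
ft_force: [-0.2, 0.7, -1.9]
opening: 60.0
```

```bash
python3 - <<'E'
from h import *
go([528.5,280.3,60],np.radians(5.8))
E
```

```text
shift [ 0.1382 -0.0189  0.0879] turn [-0.003  0.    -0.061] tcp [553.1 143.  147.9]
```

Emit:
{"name": "send_rows", "arguments": {"motion": [[[0.035,-0.005,0],[0,0,-0.02]],[[0.07,-0.01,0],[0,0,-0.04]],[[0.1,-0.014,0],[0,0,-0.06]],[[0.128,-0.018,0],[0,0,-0.061]],[[0.138,-0.019,0],[0,0,-0.061]]]}}

```text
clock: 23.38
tcp_pos: [528.7, 280.8, 148.2]
tcp_rot: [-2.104, -2.331, 0.003]
ft_force: [0.6, 0.1, -1.9]
opening: 60.0
```

Emit:
{"name": "send_rows", "arguments": {"motion": [[[0,0,0.03],[0,0,0]],[[0,0,0.06],[0,0,0]],[[0,0,0.085],[0,0,0]],[[0,0,0.085],[0,0,0]],[[0,0,0.085],[0,0,0]]]}}

```text
clock: 24.0
tcp_pos: [531.1, 278.5, 65.2]
tcp_rot: [-2.11, -2.327, -0.0]
ft_force: [-0.5, 1.2, -1.2]
opening: 59.4
```

```bash
python3 - <<'E'
from h import *
c=cam("wrist");go([528.5,280.3,14],np.radians(5.8))
cv2.imwrite("pics/w5.png",env.capture("wrist")[:300,:,::-1])
E
```

```text
shift [ 0.0021 -0.0024  0.0512] turn [ 0.    -0.    -0.003] tcp [531.1 278.5  65.2]
```

View pics/w5.png

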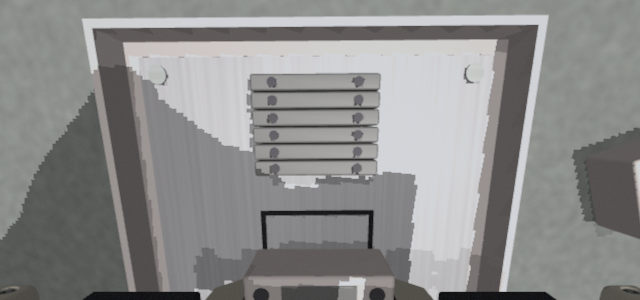

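The outline spans columns 263–372 and the module 246–394, so they are centred within 1–2 mm and square. I'll set it down with a small correction.

Emit:
{"name": "send_rows", "arguments": {"motion": [[[0.002,-0.002,0.02],[0,0,0]],[[0.002,-0.002,0.035],[0,0,0]],[[0.002,-0.002,0.045],[0,0,0]],[[0.002,-0.002,0.049],[0,0,0]],[[0.002,-0.002,0.051],[0,0,0]]]}}

```text
clock: 24.68
tcp_pos: [528.7, 280.2, 13.7]
tcp_rot: [-2.11, -2.327, 0.0]
ft_force: [-5.6, -4.7, 13.9]
opening: 59.7
```

Emit:
{"name": "send_rows", "arguments": {"motion": [[[0,0,0],[0,0,0]],[[0,0,0],[0,0,0]]]}}

```text
clock: 24.92
tcp_pos: [529.1, 280.3, 14.0]
tcp_rot: [2.11, 2.327, 0.001]
ft_force: [0.5, -0.8, -1.9]
opening: 60.0
```

Emit:
{"name": "send_rows", "arguments": {"motion": [[[0,0,0],[0,0,0]],[[0,0,0],[0,0,0]],[[0,0,0],[0,0,0]],[[0,0,0],[0,0,0]],[[0,0,0],[0,0,0]]], "grip": -0.74}}

```text
clock: 25.55
tcp_pos: [528.8, 280.2, 13.7]
tcp_rot: [2.11, 2.328, -0.0]
ft_force: [0.8, 0.3, 0.4]
opening: 79.3
```

Emit:
{"name": "send_rows", "arguments": {"motion": [[[0,0,-0.01],[0,0,0]],[[0,0,-0.05],[0,0,0]],[[0,0,-0.1],[0,0,0]],[[0,0,-0.15],[0,0,0]],[[0,0,-0.18],[0,0,0]]]}}

```text
clock: 26.18
tcp_pos: [529.2, 281.0, 197.3]
tcp_rot: [2.109, 2.327, 0.005]
ft_force: [0.7, -0.1, -0.9]
opening: 79.9
```

Emit:
{"name": "send_rows", "arguments": {"motion": [[[-0.05,0,0],[0,0,0]],[[-0.05,0,0],[0,0,0]],[[-0.05,0,0],[0,0,0]]]}}

```text
clock: 26.55
tcp_pos: [533.6, 230.5, 194.2]
tcp_rot: [-2.111, -2.327, -0.001]
ft_force: [0.4, 0.1, 0.9]
opening: 79.8
```

```bash
python3 - <<'E'
from h import *
print(env.get_obs()["joint_pos"].round(2))
c=cam("wrist");np.savez("w6.npz",K=c[0],T=c[1]);go([611,-271.8,180],np.radians(83))
cv2.imwrite("pics/w6.png",env.capture("wrist")[:300,:,::-1])
E
```

```text
[ 0.04  0.51 -0.78  1.68  0.39  1.11 -0.75]
shift [-0.5075  0.0282  0.0141] turn [ 1.000e-03 -0.000e+00 -1.351e+00] tcp [533.6 230.5 194.2]
```

View pics/w6.png

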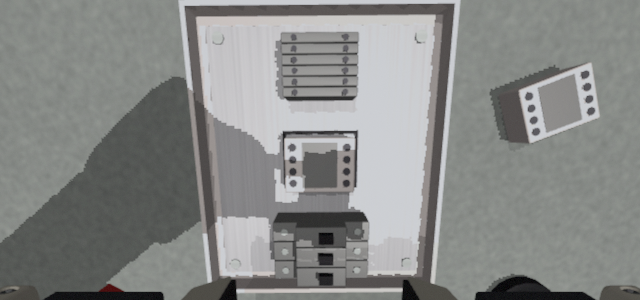

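The module sits inside the outline, with its top centred near (320,164) and the black line visible round it. Next I go back to the contactor on the mat.

Emit:
{"name": "send_rows", "arguments": {"motion": [[[-0.05,0.003,0],[0,0,0.18]],[[-0.1,0.006,0],[0,0,0.36]],[[-0.15,0.009,0],[0,0,0.54]],[[-0.2,0.012,0],[0,0,0.72]],[[-0.25,0.014,0],[0,0,0.9]]], "grip": -1}}

```text
clock: 27.22
tcp_pos: [572.3, -16.9, 193.8]
tcp_rot: [-2.914, -1.172, -0.001]
ft_force: [1.1, 0.9, -1.3]
opening: 91.8
```

```bash
python3 - <<'E'
from h import *
go([611,-271.8,185],np.radians(83))
d=np.load("w6.npz");w=(d["K"],d["T"]);X=ray(w,[(284,137),(355,137),(355,191),(285,191)],42)[:,:2];print("mod",X.mean(0).round(1),X.round(1).tolist())
E
```

```text
shift [-0.1486  0.2106  0.0086] turn [-0.001 -0.001  0.887] tcp [572.3 -16.9 193.8]
mod [528.9 279.5] [[497.0, 299.1], [555.9, 304.9], [561.6, 260.1], [501.0, 254.1]]
```

Emit:
{"name": "send_rows", "arguments": {"motion": [[[-0.03,0.042,0.008],[0,0,0.18]],[[-0.06,0.084,0.008],[0,0,0.36]],[[-0.09,0.127,0.008],[0,0,0.54]],[[-0.12,0.169,0.008],[0,0,0.72]],[[-0.149,0.211,0.008],[0,0,0.887]]]}}

```text
clock: 27.85
tcp_pos: [612.6, -272.2, 185.7]
tcp_rot: [-3.135, 0.191, -0.0]
ft_force: [0.8, -0.3, -0.4]
opening: 91.8
```

Emit:
{"name": "send_rows", "arguments": {"motion": [[[0,0,0],[0,0,0]],[[0,0,0],[0,0,0]],[[0,0,0],[0,0,0]]]}}

```text
clock: 28.22
tcp_pos: [612.2, -269.7, 185.8]
tcp_rot: [-3.135, 0.179, -0.0]
ft_force: [0.4, -0.3, -0.3]
opening: 91.8
```

```bash
python3 - <<'E'
from h import *
go([611,-271.8,57.7],np.radians(83))
E
```

```text
shift [-0.0009  0.0024  0.1281] turn [-0.001  0.     0.008] tcp [ 612.2 -269.7  185.8]
```

Emit:
{"name": "send_rows", "arguments": {"motion": [[[-0.001,0.002,0.04],[0,0,0.008]],[[-0.001,0.002,0.09],[0,0,0.008]],[[-0.001,0.002,0.116],[0,0,0.008]],[[-0.001,0.002,0.128],[0,0,0.008]],[[-0.001,0.002,0.128],[0,0,0.008]]]}}

```text
clock: 28.85
tcp_pos: [610.6, -273.3, 57.7]
tcp_rot: [-3.135, 0.196, 0.001]
ft_force: [-0.5, -0.7, 0.8]
opening: 91.5
```

Emit:
{"name": "send_rows", "arguments": {"motion": [[[0,0,0],[0,0,0]],[[0,0,0],[0,0,0]],[[0,0,0],[0,0,0]],[[0,0,0],[0,0,0]],[[0,0,0],[0,0,0]]], "grip": 1, "newtons": 30}}

```text
clock: 29.48
tcp_pos: [610.6, -273.6, 57.9]
tcp_rot: [-3.135, 0.198, -0.0]
ft_force: [-0.0, 0.9, -1.4]
opening: 46.6
```

Emit:
{"name": "send_rows", "arguments": {"motion": [[[0,0,0],[0,0,0]],[[0,0,0],[0,0,0]],[[0,0,0],[0,0,0]]]}}

```text
clock: 29.85
tcp_pos: [610.6, -273.7, 57.9]
tcp_rot: [-3.135, 0.198, -0.0]
ft_force: [0.5, 3.6, 3.1]
opening: 45.8
```

Emit:
{"name": "send_rows", "arguments": {"motion": [[[0,0,-0.015],[0,0,0]],[[0,0,-0.04],[0,0,0]],[[0,0,-0.07],[0,0,0]],[[0,0,-0.1],[0,0,0]],[[0,0,-0.11],[0,0,0]]]}}

```text
clock: 30.48
tcp_pos: [611.0, -275.1, 170.1]
tcp_rot: [3.134, -0.199, 0.004]
ft_force: [-0.2, -0.8, -3.6]
opening: 46.5
```

```bash
python3 - <<'E'
from h import *
go([512.8,11.2,100],np.radians(83))
E
```

```text
shift [-0.1339 -0.2716  0.0693] turn [ 0.001 -0.003 -0.005] tcp [ 611.  -275.1  170.1]
```

Emit:
{"name": "send_rows", "arguments": {"motion": [[[-0.008,-0.015,0],[0,0,0]],[[-0.021,-0.042,0],[0,0,0]],[[-0.036,-0.073,0],[0,0,0]],[[-0.051,-0.104,0],[0,0,0]],[[-0.067,-0.136,0],[0,0,0]]]}}

```text
clock: 31.1
tcp_pos: [559.0, -128.5, 166.1]
tcp_rot: [-3.135, 0.197, 0.005]
ft_force: [0.0, -0.1, -3.9]
opening: 45.9
```

Emit:
{"name": "send_rows", "arguments": {"motion": [[[-0.016,-0.032,0],[0,0,0]],[[-0.031,-0.063,0],[0,0,0]],[[-0.046,-0.094,0],[0,0,0]],[[-0.06,-0.121,0],[0,0,0]],[[-0.067,-0.136,0],[0,0,-0.005]]]}}

```text
clock: 31.72
tcp_pos: [509.5, 14.7, 166.6]
tcp_rot: [3.136, -0.186, -0.004]
ft_force: [1.2, -0.4, -1.8]
opening: 46.0
```

Emit:
{"name": "send_rows", "arguments": {"motion": [[[0,0,0.02],[0,0,0]],[[0,0,0.04],[0,0,0]],[[0,0,0.04],[0,0,0]],[[0,0,0.04],[0,0,0]]]}}

```text
clock: 32.22
tcp_pos: [511.8, 12.4, 128.0]
tcp_rot: [3.136, -0.191, -0.0]
ft_force: [-0.4, 0.8, -3.9]
opening: 46.1
```

```bash
python3 - <<'E'
from h import *
go([512.8,11.2,57],np.radians(83));print(env.get_obs()["opening"])
E
```

```text
shift [0.0011 0.0011 0.071 ] turn [0.    0.    0.001] tcp [511.8  12.4 128. ]
46.085535062564205
```

Well aligned over the bay, so I'll lower, release and rise.

Emit:
{"name": "send_rows", "arguments": {"motion": [[[0.001,0.001,0.02],[0,0,0]],[[0.001,0.001,0.04],[0,0,0]],[[0.001,0.001,0.056],[0,0,0]],[[0.001,0.001,0.067],[0,0,0]],[[0.001,0.001,0.07],[0,0,0]]]}}

```text
clock: 32.85
tcp_pos: [512.5, 11.5, 57.3]
tcp_rot: [3.136, -0.19, -0.001]
ft_force: [-0.6, 0.1, -2.9]
opening: 45.8
```

Emit:
{"name": "send_rows", "arguments": {"motion": [[[0,0,0],[0,0,0]],[[0,0,0.001],[0,0,0]],[[0,0,0.001],[0,0,0]]]}}

```text
clock: 33.22
tcp_pos: [512.8, 11.5, 57.0]
tcp_rot: [-3.136, 0.19, -0.001]
ft_force: [-0.5, -0.2, -4.2]
opening: 46.1
```

Emit:
{"name": "send_rows", "arguments": {"motion": [[[0,0,0],[0,0,0]],[[0,0,0],[0,0,0]],[[0,0,0],[0,0,0]],[[0,0,0],[0,0,0]],[[0,0,0],[0,0,0]]], "grip": -1}}

```text
clock: 33.85
tcp_pos: [512.6, 11.5, 56.7]
tcp_rot: [3.136, -0.19, 0.0]
ft_force: [-0.2, -0.4, -1.3]
opening: 89.7
```

Emit:
{"name": "send_rows", "arguments": {"motion": [[[0,0,-0.01],[0,0,0]],[[0,0,-0.05],[0,0,0]],[[0,0,-0.1],[0,0,0]],[[0,0,-0.13],[0,0,0]],[[0,0,-0.13],[0,0,0]]]}}

```text
clock: 34.48
tcp_pos: [514.2, 11.7, 189.7]
tcp_rot: [-3.135, 0.19, -0.008]
ft_force: [0.7, -1.0, -0.6]
opening: 92.1
```

```bash
python3 - <<'E'
from h import *
go([494.5,-268.5,187],np.radians(83))
E
```

```text
shift [0.0144 0.2806 0.0026] turn [-0.001 -0.005  0.001] tcp [514.2  11.7 189.7]
```

Emit:
{"name": "send_rows", "arguments": {"motion": [[[0.014,0.281,0],[0,0,0]],[[0.014,0.281,0],[0,0,0]],[[0.014,0.281,0],[0,0,0]],[[0.014,0.281,0],[0,0,0]],[[0.014,0.281,0],[0,0,0]]]}}

```text
clock: 35.1
tcp_pos: [490.7, -273.2, 185.8]
tcp_rot: [3.135, -0.197, -0.003]
ft_force: [-0.3, 0.8, 0.7]
opening: 91.4
```

Emit:
{"name": "send_rows", "arguments": {"motion": [[[0,0,0],[0,0,0]],[[0,0,0],[0,0,0]],[[0,0,0],[0,0,0]],[[0,0,0],[0,0,0]]]}}

```text
clock: 35.6
tcp_pos: [492.8, -268.0, 186.8]
tcp_rot: [-3.136, 0.188, -0.0]
ft_force: [-0.2, 0.7, -0.1]
opening: 92.0
```

```bash
python3 - <<'E'
from h import *
go([494.5,-268.5,65],np.radians(83))
E
```

```text
shift [0.0017 0.0003 0.1218] turn [-0.    -0.     0.003] tcp [ 492.8 -268.   186.8]
```

Emit:
{"name": "send_rows", "arguments": {"motion": [[[0.002,0,0.04],[0,0,0.003]],[[0.002,0,0.08],[0,0,0.003]],[[0.002,0,0.11],[0,0,0.003]],[[0.002,0,0.122],[0,0,0.003]],[[0.002,0,0.122],[0,0,0.003]]]}}

```text
clock: 36.22
tcp_pos: [494.5, -269.0, 64.6]
tcp_rot: [-3.135, 0.194, 0.001]
ft_force: [1.2, -0.5, 0.5]
opening: 91.9
```

Emit:
{"name": "send_rows", "arguments": {"motion": [[[0,0,0],[0,0,0]],[[0,0,0],[0,0,0]],[[0,0,0],[0,0,0]],[[0,0,0],[0,0,0]],[[0,0,0],[0,0,0]]], "grip": 1, "newtons": 30}}

```text
clock: 36.85
tcp_pos: [494.5, -269.5, 64.8]
tcp_rot: [3.135, -0.195, 0.0]
ft_force: [-0.1, 0.1, 0.2]
opening: 46.3
```

Emit:
{"name": "send_rows", "arguments": {"motion": [[[0,0,0],[0,0,0]],[[0,0,0],[0,0,0]],[[0,0,0],[0,0,0]],[[0,0,0],[0,0,0]]]}}

```text
clock: 37.35
tcp_pos: [494.5, -269.4, 64.8]
tcp_rot: [-3.136, 0.195, 0.0]
ft_force: [-0.9, 0.3, 2.3]
opening: 42.2
```

Emit:
{"name": "send_rows", "arguments": {"motion": [[[0,0,-0.015],[0,0,0]],[[0,0,-0.04],[0,0,0]],[[0,0,-0.07],[0,0,0]],[[0,0,-0.1],[0,0,0]],[[0,0,-0.11],[0,0,0]]]}}

```text
clock: 37.98
tcp_pos: [495.2, -269.8, 176.9]
tcp_rot: [3.134, -0.195, 0.004]
ft_force: [-0.1, -0.1, -4.0]
opening: 41.9
```

```bash
python3 - <<'E'
from h import *
go([439.5,19.6,175],np.radians(83))
E
```

```text
shift [-0.0912 -0.2802  0.0013] turn [ 0.001 -0.003 -0.002] tcp [ 495.2 -269.8  176.9]
```

Emit:
{"name": "send_rows", "arguments": {"motion": [[[-0.005,-0.015,0],[0,0,0]],[[-0.014,-0.043,0],[0,0,0]],[[-0.024,-0.074,0],[0,0,0]],[[-0.034,-0.106,0],[0,0,0]],[[-0.046,-0.14,0],[0,0,0]]]}}

```text
clock: 38.6
tcp_pos: [464.5, -122.6, 173.3]
tcp_rot: [-3.135, 0.194, 0.004]
ft_force: [0.2, 0.7, -4.6]
opening: 41.7
```

Emit:
{"name": "send_rows", "arguments": {"motion": [[[-0.011,-0.034,0],[0,0,0]],[[-0.021,-0.065,0],[0,0,0]],[[-0.031,-0.096,0],[0,0,0]],[[-0.041,-0.124,0],[0,0,0]],[[-0.045,-0.14,0],[0,0,0]]]}}

```text
clock: 39.22
tcp_pos: [436.6, 22.0, 173.4]
tcp_rot: [-3.136, 0.191, 0.004]
ft_force: [1.4, -0.1, -3.7]
opening: 42.2
```

Emit:
{"name": "send_rows", "arguments": {"motion": [[[0,0,0.01],[0,0,0]],[[0,0,0.01],[0,0,0]],[[0,0,0.01],[0,0,0]],[[0,0,0.01],[0,0,0]]]}}

```text
clock: 39.72
tcp_pos: [439.0, 19.2, 164.7]
tcp_rot: [3.135, -0.197, -0.0]
ft_force: [-0.1, -0.6, -3.8]
opening: 42.3
```

```bash
python3 - <<'E'
from h import *
go([439.5,19.6,64],np.radians(83));print(env.get_obs()["opening"])
E
```

```text
shift [ 0.0005 -0.0005  0.1007] turn [ 0.     0.    -0.003] tcp [439.   19.2 164.7]
42.30703142245773
```

Emit:
{"name": "send_rows", "arguments": {"motion": [[[0.001,0,0.025],[0,0,0]],[[0.001,0,0.05],[0,0,0]],[[0.001,0,0.075],[0,0,0]],[[0.001,0,0.092],[0,0,0]],[[0.001,0,0.099],[0,0,0]]]}}

```text
clock: 40.35
tcp_pos: [439.7, 19.3, 65.0]
tcp_rot: [3.135, -0.196, -0.002]
ft_force: [-1.1, 0.8, -3.5]
opening: 41.6
```

Emit:
{"name": "send_rows", "arguments": {"motion": [[[0,0,0.001],[0,0,0]],[[0,0,0.001],[0,0,0]],[[0,0,0.0015],[0,0,0]],[[0,0,0.0015],[0,0,0]]]}}

```text
clock: 40.85
tcp_pos: [440.2, 19.6, 64.6]
tcp_rot: [-3.135, 0.195, -0.001]
ft_force: [0.4, -0.0, -4.9]
opening: 42.0
```

Emit:
{"name": "send_rows", "arguments": {"motion": [[[0,0,0],[0,0,0]],[[0,0,0],[0,0,0]],[[0,0,0],[0,0,0]],[[0,0,0],[0,0,0]],[[0,0,0],[0,0,0]]], "grip": -1}}

```text
clock: 41.48
tcp_pos: [439.9, 19.6, 64.2]
tcp_rot: [3.136, -0.195, -0.0]
ft_force: [-0.5, -1.2, -0.2]
opening: 87.2
```

Emit:
{"name": "send_rows", "arguments": {"motion": [[[0,0,-0.01],[0,0,0]],[[0,0,-0.05],[0,0,0]],[[0,0,-0.1],[0,0,0]],[[0,0,-0.139],[0,0,0]],[[0,0,-0.139],[0,0,0]]]}}

```text
clock: 42.1
tcp_pos: [441.8, 20.0, 206.6]
tcp_rot: [-3.135, 0.195, -0.01]
ft_force: [-0.6, -0.9, 0.1]
opening: 91.6
```

Emit:
{"name": "send_rows", "arguments": {"motion": [[[0,0,0],[0,0,0]],[[0,0,0],[0,0,0]],[[0,0,0],[0,0,0]]]}}

```text
clock: 42.48
tcp_pos: [439.3, 19.6, 202.4]
tcp_rot: [3.135, -0.195, -0.003]
ft_force: [-0.3, 1.1, 0.3]
opening: 91.6
```

```bash
python3 - <<'E'
from h import *
c=cam("wrist");np.savez("w7.npz",K=c[0],T=c[1]);im=env.capture("wrist")[:,:,::-1]
print(env.get_obs()["tcp_pos"]);cv2.imwrite("pics/w7.png",im)
E
```

```text
[439.44028542  19.56438348 202.52299832]
```

View pics/w7.png

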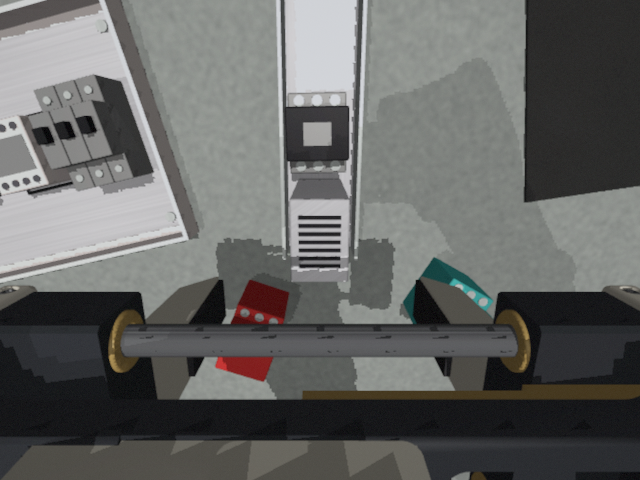

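Everything is back as in the first close view. The power supply top is near (320,242) and the contactor near (318,134), shifted only by the hand's 3 mm offset. I'll check numerically and hand in.

```bash
python3 - <<'E'
from h import *
d=np.load("w7.npz");c=(d["K"],d["T"])
for nm,uv,z in(("ps (start 440.3,19.9)",[(290,202),(348,202),(350,281),(290,281)],118),("cont (start 513.4,10.2)",[(286,107),(349,107),(349,161),(286,161)],93)):
    print(nm,ray(c,uv,z)[:,:2].mean(0).round(1))
o=env.get_obs();print(o["clock"],o["ft_force"].round(1))
print(env.hand_in())
E
```

```text
ps (start 440.3,19.9) [440.5  17.7]
cont (start 513.4,10.2) [513.5  10.1]
42.525 [ 1.2 -0.1  0.5]
the job is handed in; nothing more can be done
None
```

The job is handed in, done in one run at 42.5 s of the 134 s allowed; the hand-in itself reports no verdict. I stood both tall devices on the mat, set the module in the outlined place, then put the contactor and the power supply back in the bay.

Last checks from the wrist camera:

| Device | Measured position (x, y in mm) | Target (x, y in mm) | Difference |
|---|---|---|---|
| Module | (528.9, 279.5) | (528.4, 280.3), outline centre | about 1 mm, square to the outline by eye |
| Power supply | (440.5, 17.7) | (440.3, 19.9), start | about 2 mm |
| Contactor | (513.5, 10.1) | (513.4, 10.2), start | about 0.1 mm |

- **State at the end:** both tall devices looked upright, in line with the bay and released. The gripper was open about 80 mm above them, touching nothing.
- **Centre of the free place:** the enclosure's walls put it about 2 mm away from the outline. I used the outline.
- **Set-downs:** when the module reached the plate there was a brief 14 N contact force, which was gone in the next reading. The power supply was released about 2 mm above the mat and landed upright.
- **Bystanders:** the arm went nowhere near the screwdriver, tape roll or jar, but I did not measure them again at the end.

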